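# Load the spacer sleeve on the clamping fixture

## Robot

A 6-joint arm with a two-finger parallel gripper is mounted at the origin on the work surface. World frame = base frame: x ahead of the robot, y to its left, z up, the work surface at z = 0. Lengths are in m, angles in rad, forces in N, time in s.
With the tool pointing down it reaches from about 0.3 to 0.775 m from the base axis. Payload 14.6 kg.
Tool frame: the origin (TCP) lies at the very end of the fingers, on their centre line; the grasp point (between the pads) lies 19 mm behind it; y points along the fingers, x is the direction in which the jaws open and shut, and the axes are right-handed (so a half turn about y gives the same grasp; the last joint's range is limited). The gripper opens to 94 mm and grips with 3 to 60 N. Pads are 16 mm wide; open, the fingers measure 119 mm over their backs; the gripper's body (75 mm by 177 mm) begins 78 mm behind the grasp point.
Start: joints at [1.164, 0.3, 1.521, -0, 1.321, -0.067], TCP at [0.183, 0.519, 0.205] pointing down, gripper open.
Joint ranges: [-3.03, 3.03], [-0.79, 2.21], [0.23, 2.52], [-1.04, 4.18], [0, 3.07], [-2.55, 2.55]. Speed limits (rad/s): [2.22, 2.22, 2.57, 3.14, 3.14, 3.14].

## Interface

Orientations are given as [roll, pitch, yaw] about the fixed x, y, z axes, in that order (R = Rz(yaw) Ry(pitch) Rx(roll)).
In Python, from station import get_obs, cams, hand_in gives the robot as it stands. The module is installed in compiled form; this text tells all that it offers.
- The arm moves only by the tool step_arm, never from a script. Its argument "plan" is a list of rows, each an object with "grip": the closure, from -1 (fully open) to 1 (shut), so that 0 is half open; "slide": the shift along the tool's x, y, z in m, a list of three; "spin": the turn about the tool's y in degrees. A call has 1 to 20 rows; each row shifts and turns the commanded pose from where the row before left it, along the tool's axes as they then stand; what a row does not reach is not made up. A row lasts 1/12 s, in which the tool goes at most 41.7 mm and 7.16 degrees, less where a joint would pass 70% of its speed; a pose out of reach is approached as far as the arm can. A call is refused whole if a number of a shift passes 0.0417 or a number of a turn 7.16, either way. A call with a gripper value outside its range is refused whole. The fingers move at their own pace and stop on an object; "force" is the grip in N (left out, the last holds). Time passes only in rows, so rows that do not move let the fingers close. It gives the time, the measured TCP pose, the force and the opening at its end, in the units of the state.
- get_obs(): the state, without advancing time (a new reading comes with each control period).
- cams.camera(name): name is "scene" or "top"; returns the picture (384x512x3 uint8, blue, green, red); there is no depth.
- cams.calibration(name): a dict with "K" (3x3 intrinsics, pixels), "T" (4x4, takes a point from camera to world coordinates). Camera axes: x right, y up, looking along -z (the intrinsics and any distortion apply to the point x, -y, -z); pixel columns grow to the right and rows downward; lengths in m; the calibration is good to about 2 mm. A picture is of the moment at which its call begins. calibration takes no time and is no camera call.
- hand_in(): hands the job in, once; it reports no verdict.
The state is a dict: "time_s": time; "qpos": joint angles; "joint_vel": joint speeds; "tau": joint torques, N m; "ee_pos": TCP position; "eef_rot": TCP orientation; "force": force on the tool from outside, world axes, zero at the start; "moment": the same for the moment, N m; "grip_width": finger opening in m.
Only numpy, scipy, OpenCV 4.12 (cv2) and the standard library are available. Lean on these libraries where they do the work, as an engineer would, in place of code of your own. Each camera call takes 0.05 s, during which the arm holds its last target.

## Task

Get the clamping fixture ready for the next part: pick the aluminium spacer sleeve that is both wide and tall (not the flat ring, not the slim tube) and slide it over the taller of the fixture's two posts. Lower it all the way down so that it stands flat on the fixture's base plate before you let go, and leave the flat ring and the slim tube where they are.

Things in the scene. Friction and masses are not known exactly. Their poses are not given: they have to be found in the camera images.
- sleeve: The sleeve to load: plain aluminium tube open at both ends, standing upright, outer diameter 50 mm, bore 36 mm (wall 7 mm), height 45 mm, 0.08 to 0.17 kg. Origin at the centre of its underside, z up along the bore. It can be gripped across its outside at any yaw. Nothing else stands within 25 mm of its outside.
- tall_post (a point): Foot of the fixture's taller post (steel, 16 mm diameter, 65 mm tall, top 12 mm tapered), on its axis at the top of the dark steel base plate, 15 mm over the bench. z up. Fixed fixture, any yaw. In these axes: shorter post (same diameter, 35 mm tall) at y -150 mm; clamp block 22 mm tall at y -87 to -63, x +-25, its screw to x -55; plate x +-45, y -195 to +45.
- low_ring: Bystander: flat aluminium ring lying on the bench, same outer diameter 50 mm and bore 36 mm as the sleeve but only 15 mm high. Origin at the centre of its underside.
- slim_tube: Bystander: slim aluminium tube standing upright, 45 mm high like the sleeve but only 30 mm in outer diameter, bore 20 mm. Origin at the centre of its underside.
Not all that is in view belongs to the job. Leave any blue or yellow look-alike of the sleeve alone.

How it is judged:
By the outcome, as a careful person would: the job done as asked, in the order asked, and still so for the second after the job is handed in, with the robot touching nothing.
It also fails if it takes over 37 s, if anything falls off the work surface, if the arm or the gripper's body presses on something with over 40 N, if the wrist force passes 120 N, or if a joint passes its speed limit or range.

## Working session

There is one attempt and no reset: what is moved stays moved. The work goes in short steps, Python scripts to look and compute and a tool call to move; the robot and the scene stay as the last step left them, time stands still between calls to the robot, and variables do not carry over. Pictures are saved under pics/ and viewed, and the job is handed in when it is done.

Besides the shell and the picture viewer there is one more tool, called after "Request:" as name(argument=value, ...) on one line, values as JSON. step_arm: Moves the arm, as the interface text tells. Its arguments: {"type":"object","properties":{"plan":{"type":"array","items":{"type":"object","properties":{"grip":{"type":"number"},"slide":{"type":"array","items":{"type":"number"}},"spin":{"type":"number"}}}},"force":{"type":"number"}},"required":["plan"]}

```bash
mkdir -p pics; python3 - <<'E'
from station import get_obs, cams
import cv2
o=get_obs(); print(o)
for n in ("scene","top"):
    im=cams.camera(n); cv2.imwrite(f"pics/{n}0.png",im)
    c=cams.calibration(n); print(n,c)
E
```

```text
{'time_s': 0.0, 'qpos': array([ 1.16437385e+00,  3.00496960e-01,  1.52158327e+00, -9.47874003e-06,
        1.32069832e+00, -6.66161314e-02]), 'joint_vel': array([-0.00105139,  0.00080092, -0.00114057,  0.00103709,  0.00159668,
       -0.00041864]), 'tau': array([ 6.75143256e-04, -5.31804836e+01, -3.52735126e+01,  7.08563067e-02,
        2.44116521e-02, -6.48323976e-05]), 'ee_pos': array([0.18322628, 0.51830257, 0.20487122]), 'eef_rot': array([-1.57072655e+00,  1.18387091e-03,  1.23099237e+00]), 'force': array([ 0.18972529, -0.01223102,  0.13914325]), 'moment': array([-0.03544813, -0.05493997,  0.04838095]), 'grip_width': 0.09394716893400581}
scene {'K': array([[442.42157889,   0.        , 251.76399164],
       [  0.        , 442.42157889, 196.59320014],
       [  0.        ,   0.        ,   1.        ]]), 'T': array([[ 7.60530088e-01, -5.25541431e-01,  3.81313769e-01,
         8.17407947e-01],
       [ 6.49302669e-01,  6.15414173e-01, -4.46846102e-01,
        -3.79621674e-01],
       [ 1.70242348e-04,  5.87427953e-01,  8.09276449e-01,
         7.18811956e-01],
       [ 0.00000000e+00,  0.00000000e+00,  0.00000000e+00,
         1.00000000e+00]])}
top {'K': array([[439.75122183,   0.        , 255.65580493],
       [  0.        , 439.75122183, 187.99847342],
       [  0.        ,   0.        ,   1.        ]]), 'T': array([[ 0.02894828,  0.98921777, -0.14356256,  0.36713277],
       [-0.99956946,  0.0279604 , -0.00889431, -0.02773973],
       [-0.00478434,  0.14375823,  0.98960127,  1.02611236],
       [ 0.        ,  0.        ,  0.        ,  1.        ]])}
```

View pics/scene0.png

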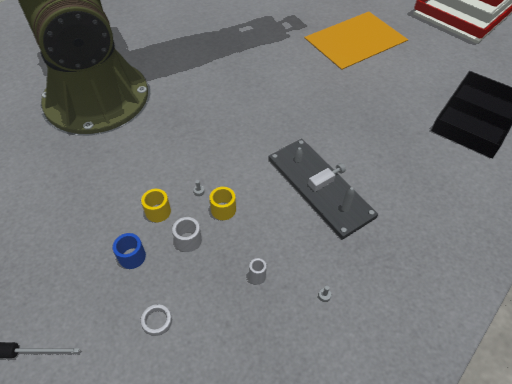

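View pics/top0.png

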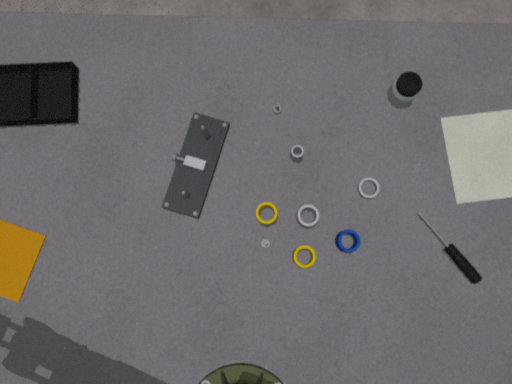

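Scene-view candidates: grey sleeve (187,234), flat ring (156,320), slim tube (258,270), yellow sleeves (155,205) and (222,203), and a blue sleeve (129,251). The grey, wide and tall one at (187,234) fits, and matches top view (308,215). The tall post is at scene (349,197), top (205,130). Next I'll check with crops.

```bash
python3 - <<'E'
import cv2,numpy as np
s=cv2.imread("pics/scene0.png");t=cv2.imread("pics/top0.png")
a=cv2.resize(s[180:350,110:290],None,fx=2.2,fy=2.2,interpolation=cv2.INTER_CUBIC)
b=cv2.resize(s[130:240,260:380],(400,374),interpolation=cv2.INTER_CUBIC)
cv2.imwrite("pics/c1.png",np.hstack([a,b]) if a.shape[0]==b.shape[0] else a)
c=cv2.resize(t[100:225,155:240],None,fx=4.5,fy=4.5,interpolation=cv2.INTER_CUBIC)
d=cv2.resize(t[190:280,250:370],None,fx=3.3,fy=3.3,interpolation=cv2.INTER_CUBIC)
h=np.zeros((600,800,3),np.uint8);h[:c.shape[0],:c.shape[1]]=c;h[:d.shape[0],400:400+d.shape[1]]=d
cv2.imwrite("pics/c2.png",h)
E
```

```text
(no output)
```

View pics/c1.png

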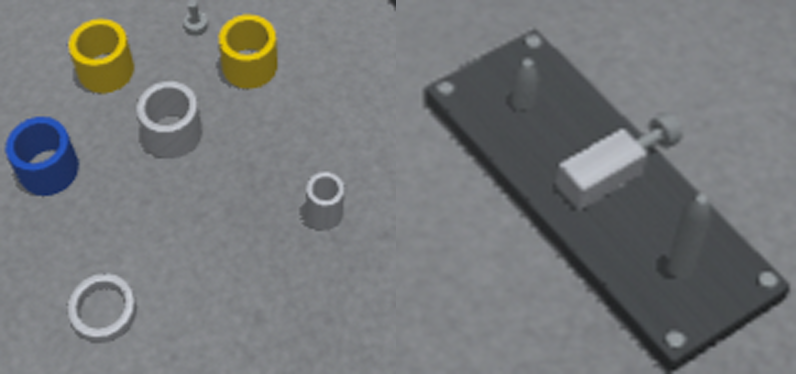

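View pics/c2.png

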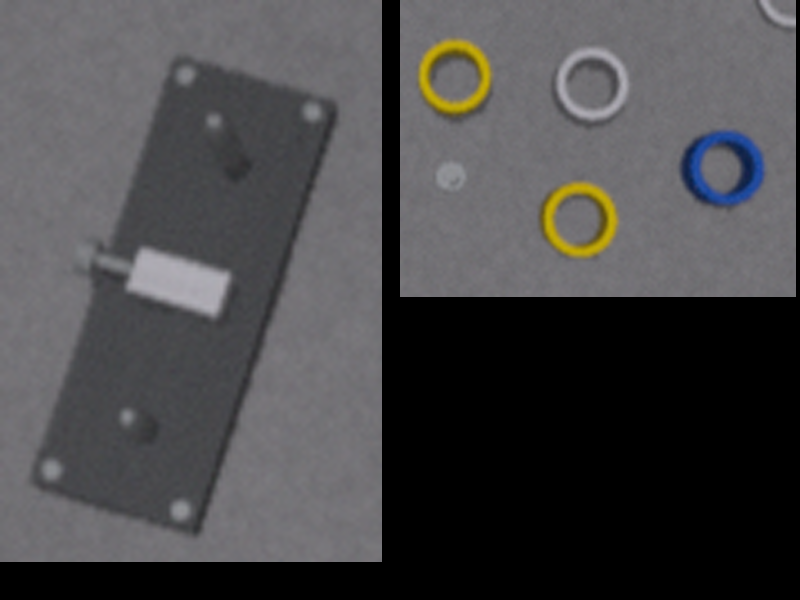

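```bash
cat > h.py <<'E'
import cv2,numpy as np
from station import cams
def ray(n,u,v,z):
    c=cams.calibration(n);K=c["K"];T=c["T"]
    d=np.linalg.inv(K)@[u,v,1]; d=T[:3,:3]@np.array([d[0],-d[1],-d[2]]);o=T[:3,3]
    return (o+d*(z-o[2])/d[2])
E
python3 - <<'E'
from h import *
np.set_printoptions(precision=4,suppress=True)
s=cv2.imread("pics/scene0.png");t=cv2.imread("pics/top0.png")
def rim(im,n,x0,y0,x1,y1,z,th):
    g=cv2.cvtColor(im,cv2.COLOR_BGR2GRAY)[y0:y1,x0:x1]
    m=(g>th).astype(np.uint8)
    cs,_=cv2.findContours(m,cv2.RETR_EXTERNAL,cv2.CHAIN_APPROX_NONE);c=max(cs,key=len)
    e=cv2.fitEllipse(c);u,v=e[0][0]+x0,e[0][1]+y0
    print(n,u,v,e[1],ray(n,u,v,z)[:2])
for th in(150,165,180):
    rim(t,"top",290,195,325,235,.045,th)
    rim(s,"scene",168,212,206,255,.045,th)
print("tip",ray("top",202.3,126.9,.08),ray("scene",351.8,188.2,.08))
B=[(186,75),(312,112),(51,469),(180,510)]
P=[ray("top",155+x/4.5,100+y/4.5,.015)[:2] for x,y in B];print(np.array(P))
c=np.mean(P,0);d=(P[0]+P[1]-P[2]-P[3])/2;L=np.linalg.norm(d);d/=L
print("len",L,"post",c+.075*d,"yaw of fixture y",np.degrees(np.arctan2(d[1],d[0])))
for nm,u,v in(("yel1",266.5,213),("yel2",304.5,256.5),("blue",348,240.5)):print(nm,ray("top",u,v,.045)[:2])
print("slim",ray("top",297,152,.045)[:2],"ring",ray("top",369,188,.015)[:2],"bolts",ray("top",265.5,243,.02)[:2],ray("top",277,109,.02)[:2])
E
```

```text
top 307.95784187316895 214.72931098937988 (19.70077896118164, 20.169248580932617) [ 0.4525 -0.1374]
scene 185.36333847045898 227.93798637390137 (22.00225067138672, 26.525218963623047) [ 0.4546 -0.1375]
top 304.0 224.0 (4.899184226989746, 10.634164810180664) [ 0.4315 -0.1289]
scene 185.44953536987305 228.01651573181152 (21.930347442626953, 25.74845314025879) [ 0.4548 -0.1375]Traceback (most recent call last):
  File "<stdin>", line 11, in <module>
  File "<stdin>", line 7, in rim
ValueError: max() iterable argument is empty
```

```bash
python3 - <<'E'
from h import *
np.set_printoptions(precision=4,suppress=True)
print("tip",ray("top",202.3,126.9,.08),ray("scene",351.8,188.2,.08))
B=[(186,75),(312,112),(51,469),(180,510)]
P=[ray("top",155+x/4.5,100+y/4.5,.015)[:2] for x,y in B];print(np.array(P))
c=np.mean(P,0);d=(P[0]+P[1]-P[2]-P[3])/2;L=np.linalg.norm(d);d/=L
print("len",L,"post",c+.075*d,"yaw of fixture y",np.degrees(np.arctan2(d[1],d[0])))
for nm,u,v in(("yel1",266.5,213),("yel2",304.5,256.5),("blue",348,240.5)):print(nm,ray("top",u,v,.045)[:2])
print("slim",ray("top",297,152,.045)[:2],"ring",ray("top",369,188,.015)[:2],"bolts",ray("top",265.5,243,.02)[:2],ray("top",277,109,.02)[:2])
E
```

```text
tip [0.6381 0.1031 0.08  ] [0.6419 0.1049 0.08  ]
[[0.6814 0.1275]
 [0.663  0.0601]
 [0.4701 0.1868]
 [0.4509 0.1194]]
len 0.2198985738213017 post [0.6386 0.1032] yaw of fixture y -15.654308221337896
yel1 [ 0.4537 -0.0448]
yel2 [ 0.36   -0.1309]
blue [ 0.3978 -0.2267]
slim [ 0.5951 -0.1108] ring [ 0.5212 -0.2816] bolts [ 0.3876 -0.0447] [ 0.7039 -0.0638]
```

Request:
step_arm(plan=[{"grip":-1,"slide":[0,0,0],"spin":6.4},{"grip":-1,"slide":[0,0,0],"spin":6.4},{"grip":-1,"slide":[0,0,0],"spin":6.4},{"grip":-1,"slide":[0,0,0],"spin":6.3},{"grip":-1,"slide":[-0.0136,0,-0.0327],"spin":0},{"grip":-1,"slide":[-0.0136,0,-0.0327],"spin":0},{"grip":-1,"slide":[-0.0136,0,-0.0327],"spin":0},{"grip":-1,"slide":[-0.0136,0,-0.0327],"spin":0},{"grip":-1,"slide":[-0.0136,0,-0.0327],"spin":0},{"grip":-1,"slide":[-0.0136,0,-0.0327],"spin":0},{"grip":-1,"slide":[-0.0136,0,-0.0327],"spin":0},{"grip":-1,"slide":[-0.0136,0,-0.0327],"spin":0},{"grip":-1,"slide":[-0.0136,0,-0.0327],"spin":0},{"grip":-1,"slide":[-0.0136,0,-0.0327],"spin":0},{"grip":-1,"slide":[-0.0136,0,-0.0327],"spin":0},{"grip":-1,"slide":[-0.0136,0,-0.0327],"spin":0},{"grip":-1,"slide":[-0.0136,0,-0.0327],"spin":0},{"grip":-1,"slide":[-0.0136,0,-0.0327],"spin":0},{"grip":-1,"slide":[-0.0136,0,-0.0327],"spin":0},{"grip":-1,"slide":[-0.0136,0,-0.0327],"spin":0}])

```text
time_s: 1.77
ee_pos: [0.3998, -0.007, 0.2054]
eef_rot: [-1.571, -0.0, 0.786]
force: [1.0, 1.0, 0.5]
grip_width: 0.094
```

Request:
step_arm(plan=[{"grip":-1,"slide":[-0.0109,0,-0.026],"spin":0},{"grip":-1,"slide":[-0.0109,0,-0.026],"spin":0},{"grip":-1,"slide":[-0.0109,0,-0.026],"spin":0},{"grip":-1,"slide":[-0.0109,0,-0.026],"spin":0},{"grip":-1,"slide":[-0.0109,0,-0.026],"spin":0},{"grip":-1,"slide":[0,0.03,0],"spin":0},{"grip":-1,"slide":[0,0.03,0],"spin":0},{"grip":-1,"slide":[0,0.03,0],"spin":0},{"grip":-1,"slide":[0,0.03,0],"spin":0},{"grip":-1,"slide":[0,0.015,0],"spin":0},{"grip":-1,"slide":[0,0,0],"spin":0},{"grip":-1,"slide":[0,0,0],"spin":0}])

```text
time_s: 2.77
ee_pos: [0.4529, -0.1355, 0.0704]
eef_rot: [-1.57, 0.001, 0.786]
force: [-0.7, 0.1, 0.9]
grip_width: 0.094
```

```bash
python3 - <<'E'
from station import get_obs, cams
import cv2,numpy as np
o=get_obs(); print(o["ee_pos"],o["eef_rot"])
s=cams.camera("scene");t=cams.camera("top")
a=cv2.resize(s[120:280,100:260],(480,480));b=cv2.resize(t[160:280,250:370],(300,300))
h=np.zeros((480,780,3),np.uint8);h[:,:480]=a;h[:300,480:]=b
cv2.imwrite("pics/g1.png",h)
E
```

```text
[ 0.45294948 -0.13552709  0.07037117] [-1.56952680e+00  5.67148896e-04  7.85948810e-01]
```

View pics/g1.png

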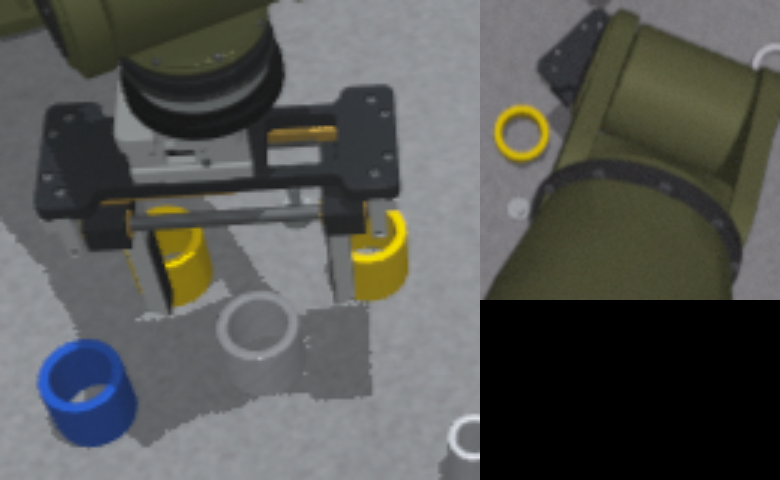

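The sleeve (crop 258,340) sits between the fingers (crop x about 155 and 340), and the yellow sleeves are clear behind. I'm going down and closing.

Request:
step_arm(force=25, plan=[{"grip":-1,"slide":[-0.001,0.015,-0.0018],"spin":0},{"grip":-1,"slide":[0,0.015,0],"spin":0},{"grip":-1,"slide":[0,0.015,0],"spin":0},{"grip":-1,"slide":[0,0.01,0],"spin":0},{"grip":-1,"slide":[0,0.005,0],"spin":0},{"grip":-1,"slide":[0,0,0],"spin":0},{"grip":-1,"slide":[0,0,0],"spin":0},{"grip":0.5,"slide":[0,0,0],"spin":0},{"grip":0.5,"slide":[0,0,0],"spin":0},{"grip":0.5,"slide":[0,0,0],"spin":0},{"grip":0.5,"slide":[0,0,0],"spin":0},{"grip":0.5,"slide":[0,0,0],"spin":0},{"grip":0.5,"slide":[0,0,0],"spin":0},{"grip":0.5,"slide":[0,0,0],"spin":0},{"grip":0.5,"slide":[0,0,0],"spin":0}])

```text
time_s: 4.12
ee_pos: [0.4537, -0.1376, 0.0105]
eef_rot: [-1.571, 0.0, 0.786]
force: [0.4, -0.1, 1.3]
grip_width: 0.0504
```

Request:
step_arm(plan=[{"grip":1,"slide":[0,0,0],"spin":0},{"grip":1,"slide":[0,0,0],"spin":0},{"grip":1,"slide":[0,-0.01,0],"spin":0},{"grip":1,"slide":[0,-0.02,0],"spin":0},{"grip":1,"slide":[0,-0.025,0],"spin":0},{"grip":1,"slide":[0,-0.025,0],"spin":0},{"grip":1,"slide":[0,-0.025,0],"spin":0},{"grip":1,"slide":[0,-0.025,0],"spin":0},{"grip":1,"slide":[0,-0.02,0],"spin":0},{"grip":1,"slide":[0,0,0],"spin":-6},{"grip":1,"slide":[0,0,0],"spin":-6},{"grip":1,"slide":[0,0,0],"spin":-6},{"grip":1,"slide":[0,0,0],"spin":-6},{"grip":1,"slide":[0,0,0],"spin":-5.3},{"grip":1,"slide":[0,0,0],"spin":0},{"grip":1,"slide":[0,0,0],"spin":0}])

```text
time_s: 5.45
ee_pos: [0.4536, -0.1375, 0.1609]
eef_rot: [-1.571, 0.0, 1.294]
force: [-0.3, 0.3, -0.7]
grip_width: 0.05
```

```bash
python3 - <<'E'
from station import get_obs, cams
import cv2,numpy as np
o=get_obs(); print(o["ee_pos"],o["eef_rot"],o["grip_width"],o["force"])
p=o["ee_pos"];y=o["eef_rot"][2];d=np.array([.6395,.104])-p[:2]
print("x",d@[np.cos(y),np.sin(y)],"z",d@[-np.sin(y),np.cos(y)])
s=cams.camera("scene")
cv2.imwrite("pics/g2.png",cv2.resize(s[100:300,100:380],(784,560)))
E
```

```text
[ 0.45362849 -0.13753807  0.16087854] [-1.57102614e+00  1.41653576e-05  1.29436511e+00] 0.050001974826491526 [-0.27222502  0.30442962 -0.68339814]
x 0.2830970300821977 z -0.11289344933113624
```

View pics/g2.png

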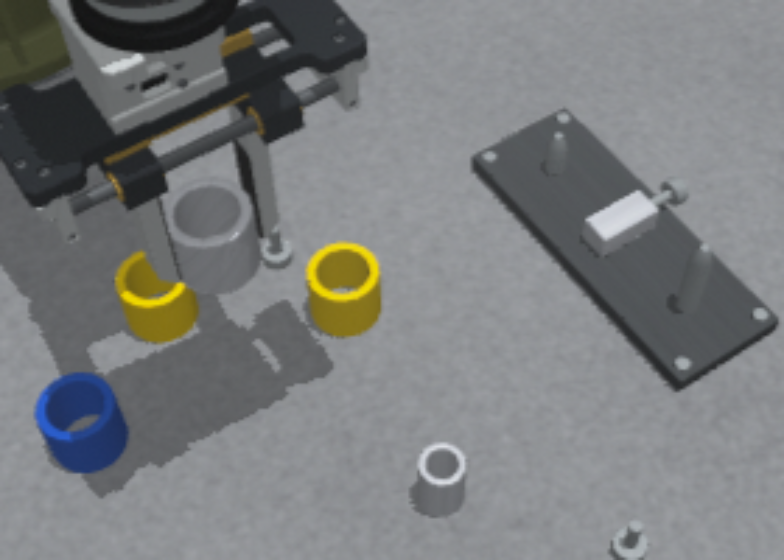

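The sleeve is held upright (crop 212,240) and nothing else has moved. I'm moving it over the tall post.

Request:
step_arm(plan=[{"grip":1,"slide":[0.012,0,-0.005],"spin":0},{"grip":1,"slide":[0.025,0,-0.01],"spin":0},{"grip":1,"slide":[0.026,0,-0.0103],"spin":0},{"grip":1,"slide":[0.026,0,-0.0103],"spin":0},{"grip":1,"slide":[0.026,0,-0.0103],"spin":0},{"grip":1,"slide":[0.026,0,-0.0103],"spin":0},{"grip":1,"slide":[0.026,0,-0.0103],"spin":0},{"grip":1,"slide":[0.026,0,-0.0103],"spin":0},{"grip":1,"slide":[0.026,0,-0.0103],"spin":0},{"grip":1,"slide":[0.026,0,-0.0103],"spin":0},{"grip":1,"slide":[0.0255,0,-0.0103],"spin":0},{"grip":1,"slide":[0.0125,0,-0.0055],"spin":0},{"grip":1,"slide":[0,0,0],"spin":0},{"grip":1,"slide":[0,0,0],"spin":0},{"grip":1,"slide":[0,0,0],"spin":0}])

```text
time_s: 6.75
ee_pos: [0.6387, 0.1037, 0.1604]
eef_rot: [-1.57, 0.0, 1.296]
force: [0.4, -0.0, -1.3]
grip_width: 0.0503
```

```bash
python3 - <<'E'
from station import get_obs, cams
import cv2,numpy as np
from h import *
o=get_obs(); print(o["ee_pos"],o["eef_rot"],o["grip_width"],o["force"])
p=o["ee_pos"];y=o["eef_rot"][2];d=np.array([.6395,.104])-p[:2]
print("x",d@[np.cos(y),np.sin(y)],"z",d@[-np.sin(y),np.cos(y)])
s=cams.camera("scene");t=cams.camera("top")
h=np.zeros((560,800,3),np.uint8);h[:,:400]=cv2.resize(s[80:248,270:390],(400,560));h[:400,400:]=cv2.resize(t[80:200,150:270],(400,400))
cv2.imwrite("pics/g3.png",h)
E
```

```text
[0.6386811  0.10366084 0.16035505] [-1.57029943e+00  3.80457011e-04  1.29573862e+00] 0.05030835777383992 [ 0.38305096 -0.03243671 -1.25254073]
x 0.0005488273138563992 z -0.0006960009514541
```

View pics/g3.png

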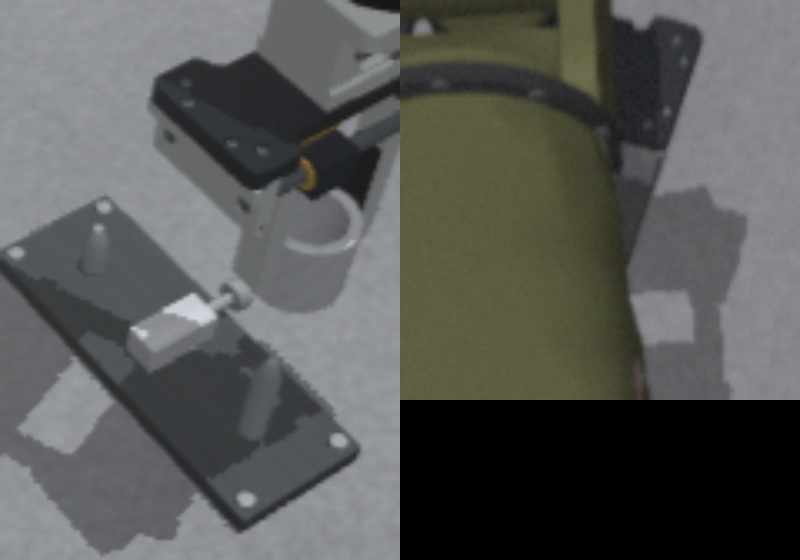

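Request:
step_arm(plan=[{"grip":1,"slide":[0.0005,0.015,-0.0005],"spin":0},{"grip":1,"slide":[0,0.02,0],"spin":0},{"grip":1,"slide":[0,0.015,0],"spin":0},{"grip":1,"slide":[0,0.01,0],"spin":0},{"grip":1,"slide":[0,0,0],"spin":0},{"grip":1,"slide":[0,0,0],"spin":0}])

```text
time_s: 7.35
ee_pos: [0.6397, 0.1043, 0.1009]
eef_rot: [-1.571, 0.0, 1.297]
force: [-0.1, -0.0, -0.8]
grip_width: 0.0506
```

```bash
python3 - <<'E'
from station import get_obs, cams
import cv2,numpy as np
from h import *
o=get_obs(); print(o["ee_pos"],o["eef_rot"],o["grip_width"],o["force"])
s=cams.camera("scene")
c=cams.calibration("scene");K=c["K"];T=np.linalg.inv(c["T"])
def pr(X):
    q=T@np.r_[X,1];q=K@[q[0],-q[1],-q[2]];return q[:2]/q[2]
a=cv2.resize(s[100:240,280:400],(686,800)) if 0 else cv2.resize(s[100:220,290:400],(550,600))
b=a.copy()
# predicted sleeve rims for TCP pos (green), post tip measured (red)
p=o["ee_pos"];zb=p[2]-.0105
for z in(zb,zb+.045):
  pts=[((pr([p[0]+.025*np.cos(k),p[1]+.025*np.sin(k),z])-[290,100])*5) for k in np.linspace(0,6.28,60)]
  cv2.polylines(b,[np.int32(pts)],True,(0,255,0),1)
cv2.circle(b,(int((351.8-290)*5),int((188.2-100)*5)),4,(0,0,255),-1)
cv2.imwrite("pics/g4.png",b)
E
```

```text
[0.63974752 0.10431693 0.10085705] [-1.57075140e+00  2.57699679e-06  1.29665284e+00] 0.05059262650935172 [-0.05738226 -0.00689432 -0.77125305]
```

View pics/g4.png

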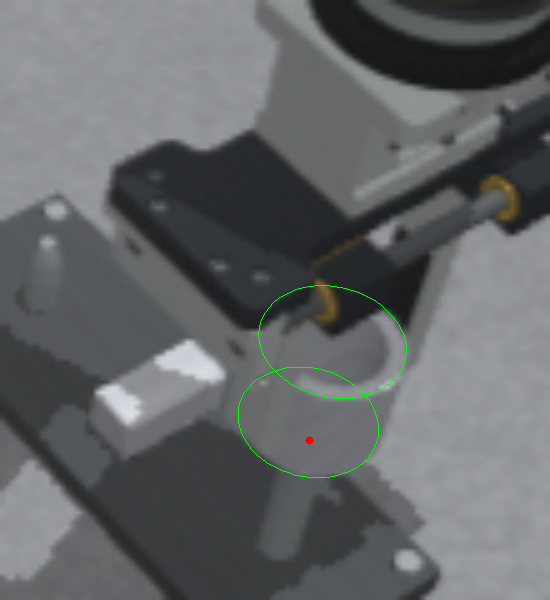

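The sleeve is over the post: the tip (309,440) lies inside the bottom rim in the overlay. I'm lowering it.

Request:
step_arm(plan=[{"grip":1,"slide":[0,0.008,0],"spin":0},{"grip":1,"slide":[0,0.008,0],"spin":0},{"grip":1,"slide":[0,0.008,0],"spin":0},{"grip":1,"slide":[0,0.008,0],"spin":0},{"grip":1,"slide":[0,0.008,0],"spin":0},{"grip":1,"slide":[0,0.008,0],"spin":0},{"grip":1,"slide":[0,0.008,0],"spin":0},{"grip":1,"slide":[0,0.008,0],"spin":0},{"grip":1,"slide":[0,0.005,0],"spin":0},{"grip":1,"slide":[0,0.003,0],"spin":0},{"grip":1,"slide":[0,0.001,0],"spin":0},{"grip":1,"slide":[0,0,0],"spin":0},{"grip":1,"slide":[0,0,0],"spin":0}])

```text
time_s: 8.48
ee_pos: [0.64, 0.1047, 0.0278]
eef_rot: [-1.571, -0.0, 1.297]
force: [1.1, -0.6, -1.2]
grip_width: 0.0507
```

Request:
step_arm(plan=[{"grip":1,"slide":[0,0.001,0],"spin":0},{"grip":1,"slide":[0,0.0007,0],"spin":0},{"grip":1,"slide":[0,0,0],"spin":0},{"grip":1,"slide":[0,0,0],"spin":0}])

```text
time_s: 8.82
ee_pos: [0.6398, 0.1047, 0.0258]
eef_rot: [-1.571, -0.0, 1.297]
force: [0.2, 0.5, -1.0]
grip_width: 0.0503
```

Request:
step_arm(plan=[{"grip":1,"slide":[0,0.0005,0],"spin":0},{"grip":1,"slide":[0,0,0],"spin":0},{"grip":1,"slide":[0,0,0],"spin":0}])

```text
time_s: 9.07
ee_pos: [0.6399, 0.1047, 0.0255]
eef_rot: [-1.571, -0.0, 1.297]
force: [-0.5, -0.3, 3.2]
grip_width: 0.0505
```

Request:
step_arm(plan=[{"grip":1,"slide":[0,0.0005,0],"spin":0},{"grip":1,"slide":[0,0,0],"spin":0},{"grip":1,"slide":[0,0,0],"spin":0}])

```text
time_s: 9.32
ee_pos: [0.6399, 0.1047, 0.0255]
eef_rot: [-1.571, -0.0, 1.297]
force: [-2.8, -0.7, 7.2]
grip_width: 0.0505
```

Contact came at the expected height (TCP 25.5 mm, 7 N upward). I'll take one look before releasing.

```bash
python3 - <<'E'
from h import *
s=cams.camera("scene")
cv2.imwrite("pics/g5.png",cv2.resize(s[110:230,290:400],(550,600),interpolation=cv2.INTER_CUBIC))
E
```

```text
(no output)
```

View pics/g5.png

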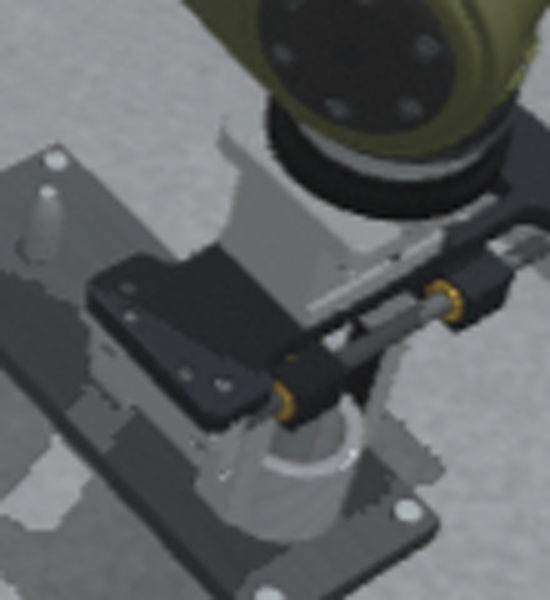

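The sleeve (crop 280,490) stands on the plate with its base inside the plate edges. Releasing.

Request:
step_arm(plan=[{"grip":1,"slide":[0,-0.0005,0],"spin":0},{"grip":-0.6,"slide":[0,0,0],"spin":0},{"grip":-0.6,"slide":[0,0,0],"spin":0},{"grip":-0.6,"slide":[0,0,0],"spin":0},{"grip":-0.6,"slide":[0,0,0],"spin":0},{"grip":-0.6,"slide":[0,0,0],"spin":0},{"grip":-0.6,"slide":[0,0,0],"spin":0},{"grip":-0.6,"slide":[0,0,0],"spin":0}])

```text
time_s: 10.03
ee_pos: [0.6397, 0.1047, 0.0252]
eef_rot: [-1.571, 0.0, 1.297]
force: [0.9, 0.4, -0.0]
grip_width: 0.0751
```

Request:
step_arm(plan=[{"grip":-0.6,"slide":[0,-0.008,0],"spin":0},{"grip":-0.6,"slide":[0,-0.015,0],"spin":0},{"grip":-0.6,"slide":[0,-0.02,0],"spin":0},{"grip":-0.6,"slide":[0,-0.025,0],"spin":0},{"grip":-0.6,"slide":[0,-0.03,0],"spin":0},{"grip":-0.6,"slide":[0,-0.03,0],"spin":0},{"grip":-0.6,"slide":[0,-0.03,0],"spin":0},{"grip":-0.6,"slide":[0.02,0,0.01],"spin":0},{"grip":-0.6,"slide":[0.03,0,0.015],"spin":0},{"grip":-0.6,"slide":[0.03,0,0.015],"spin":0},{"grip":-0.6,"slide":[0.03,0,0.015],"spin":0},{"grip":-0.6,"slide":[0.03,0,0.015],"spin":0},{"grip":-0.6,"slide":[0.03,0,0.015],"spin":0},{"grip":-0.6,"slide":[0.03,0,0.015],"spin":0},{"grip":-0.6,"slide":[0.03,0,0.015],"spin":0},{"grip":-0.6,"slide":[0.02,0,0.01],"spin":0},{"grip":-0.6,"slide":[0,0,0],"spin":0},{"grip":-0.6,"slide":[0,0,0],"spin":0}])

```text
time_s: 11.53
ee_pos: [0.5864, 0.38, 0.1834]
eef_rot: [-1.571, 0.0, 1.299]
force: [0.3, -0.5, -0.2]
grip_width: 0.075
```

```bash
python3 - <<'E'
from h import *
s=cams.camera("scene");t=cams.camera("top")
h=np.zeros((590,800,3),np.uint8);h[:300,:400]=cv2.resize(s,(400,300));h[:300,400:]=cv2.resize(t,(400,300))
h[300:,:400]=cv2.resize(s[130:246,250:410],(400,290),interpolation=cv2.INTER_CUBIC);h[300:,400:]=cv2.resize(t[100:216,120:280],(400,290),interpolation=cv2.INTER_CUBIC)
cv2.imwrite("pics/g6.png",h)
E
```

```text
(no output)
```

View pics/g6.png

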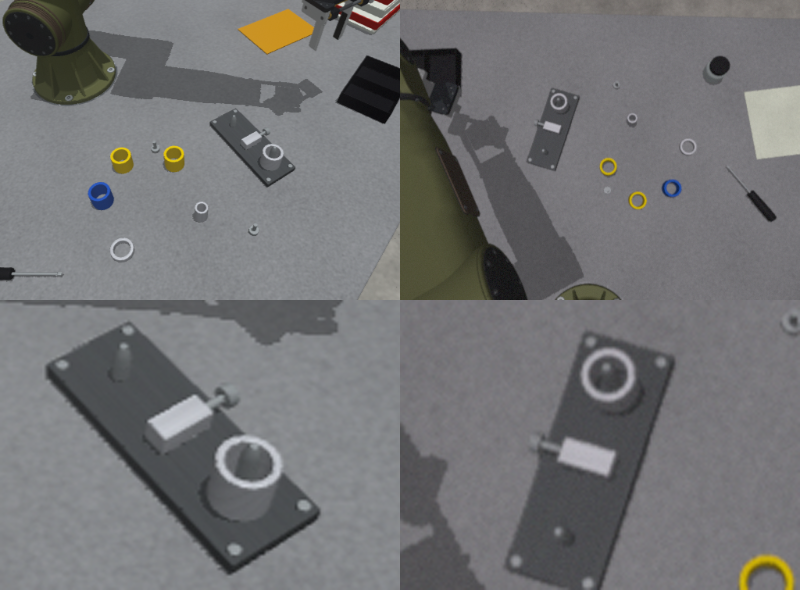

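The sleeve stands upright around the tall post: its rim is at crop (248,465) in the scene view and (608,375) in the top view, with the post tip inside it. The ring, slim tube, and yellow and blue parts are where they were, and the gripper is clear. Handing in.

```bash
python3 -c "
from station import hand_in
print(hand_in())"
```

```text
the job is handed in; nothing more can be done
None
```

The wide, tall aluminium sleeve is now on the taller post, standing flat on the base plate. I handed the job in at about 11.6 s of the 37 s allowed.

- **Lowering:** I lowered it until the wrist force rose to about 7 N at the expected height (TCP at 25.5 mm, so the sleeve's underside at 15 mm). Only then did I open the fingers and back the arm away.
- **Last checks:** The final pictures from both cameras show the sleeve upright around the tall post. The flat ring, the slim tube and the blue and yellow look-alikes look unmoved by eye.
- **Disagreements:** The two cameras differed by 2 to 4 mm on the sleeve and post positions. That is well inside the 10 mm clearance around the post, and no check failed.

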